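Stamp the maker's mark on a ferruled handle in a spring-hammer marking press

TASK

Stamp the maker's mark on the wooden handle that has the brass ferrule: first pull the T-bar of the marking press back until the sear catches and holds the hammer arm up by itself, then take that handle from the rack and push it down past the sprung keeper until it lies fully home in both cradles, centred under the stamp, with its ferrule on your left as you face the press from its T-bar side. Let go, then press down the trigger pad at the press's rear left-hand corner so that the hammer falls on the handle, and come away leaving the handle clipped in the cradles under the stamp. Leave the other handles and everything else on the bench where they are.

Things in the scene. Friction and masses are not known exactly. Their poses are not given: they have to be found in the camera images.
- press: Marking press of iron and steel, screwed to the bench; base 250 x 100 mm, 12 mm thick, from 170 mm before to 80 mm behind the origin. Origin on the bench under the hammer's pivot; x runs from the T-bar side to the trigger side, z up, y to the left of someone facing it from the T-bar side. Two cheeks (36 mm in x, 54 mm across in y, 116 mm high) carry the pivot. Symmetric about its x-z plane.
- pivot (a point): On the hammer's hinge axis (along the press's y), 100 mm above the bench; axes as the press. With the hammer held back, its stamp block (38 mm wide) hangs 50 mm behind and 135 mm above the seat (point cradle), the T-bar 82 mm behind and 188 mm above: a gripper coming straight down on the cradles strikes them, one leaning back some 45 degrees towards the T-bar side passes.
- cradle (a point): Seat: axis of a handle fully home, midway between the cradles, 118 mm before the pivot, 68 mm above the bench; axes as the press. Two steel forks, 12 mm thick, at y = -28 and +28 mm; between them a 44 mm gap, free down to the base plate but for the keeper's 6 mm shaft (17 mm behind, 28 mm below). Push straight down (-z).
- prong (a point): Midway between the tops of the two forks' fixed front prongs, 10 mm above and 9.5 mm before the seat: upright faces up to here, above them lips flaring outwards to 21 mm above the seat. Fork floors lie 9 mm below the seat; behind it are low rear lips, up to seat level, 20 mm from the prong faces. An 18 mm rod goes between.
- keeper (a joint): Sprung hinged jaw behind the cradles, one roller nose at each on a common shaft, rad. At 0 (closed) the noses overhang the mouths 10 mm above the seat and leave 15 mm of opening. An 18 mm rod pushed straight down (5 to 12 N in all) drives it to about 0.1 and snaps home below it; it springs back to 0 over the rod.
- hammer (a joint): Hammer arm, 18 mm wide steel bar hinged at the pivot, rad. 0: down, level towards -x, its stamp between the cradles where a handle would lie. Grows as the T-bar is raised and swung back; a spring drives it down (T-bar needs 5 N at first, 7 N at the end). The sear snaps in at about 1.29 and holds it at 1.25 once let go; stop at 1.42. About 0.08 when resting on a seated handle.
- tbar (a point): Centre of the T-bar, a round steel cross bar 14 mm thick, 120 mm long along the press's y, at the hammer's free end: 160 mm before the pivot and 12 mm above it when down; it swings on a 160 mm arc about the pivot. The arm (20 mm wide here) joins its middle; either half can be pinched across from above, 36 mm from the centre. Axes turn with the arm.
- trigger (a joint): Trigger lever, one piece with the sear (on a shaft 34 mm behind the pivot, 24 mm above the bench), rad. 0 at rest; pushed to about 0.12 and back as the hammer is cocked. Pressing its pad down raises it: it lets the hammer go at about 0.10 (pad 4 mm down, about 8 N), stop at 0.24 (pad 9 mm down). Sprung back to 0.
- trigger_pad (a point): Centre of the trigger pad's top, steel, 22 mm (press x) by 24 mm (press y), on the end of the shaft outside the base plate: 70 mm behind the pivot, at press y = +95 mm, 34 mm above the bench; press it straight down. The sear itself, 18 mm wide in the press's middle and up to 126 mm high, stands 20 to 40 mm before this point.
- rack: Wooden rack fixed on the bench, 172 x 96 mm, 50 mm high; origin at its underside's centre. Two notched boards (10 mm thick, at y = -38 and +38 mm) carry three handles lying along its y, 60 mm apart (x = -60, 0, 60 mm), axes 49 mm above the bench; notches 20 mm wide, 10 mm deep. Between the boards it is free down to 8 mm.
- handle: The handle to stamp: straight beech rod 18 mm thick, 110 mm of wood, and on one end a thinner brass ferrule (16 mm long, 15.6 mm thick); about 45 g. Origin on its axis, 64 mm from the ferrule's end, 62 mm from the other; y runs along it to the ferrule. It lies in one of the rack's three notches.
- ferrule (a point): Middle of the ferrule, on the handle's axis, 56 mm from the handle's origin along its y.
- dowel: Bystander in the rack: plain rod without ferrule, 18 mm thick, 150 mm long; origin at its middle, along y.
- pear: Bystander in the rack: handle with a bulb of 25 mm at one end and no ferrule, 18 mm thick elsewhere, 138 mm long (76 mm to the bulb's end at -y); origin on its axis, along y.
- glue: Bystander: glue bottle, 52 mm thick, 165 mm high, standing in the middle towards the back; origin at its underside.
- dye: Bystander: dye jar, 50 mm thick, 65 mm high, standing behind press and rack; origin at its underside.
- mallet: Bystander: mallet lying at the back, head 68 mm thick and 85 mm long, 255 mm in all along its y; origin under it.
- tin: Bystander: open tin, 72 mm wide, 100 mm high; origin at its underside.
- brush: Bystander: brush lying at the back, behind the glue bottle.
Not all that is in view belongs to the job. What is shaped like the handle but black or green is not meant.

How it is judged:
On the way, in this order (a step that is already met when the one before it is completed fails the run):
1. the hammer arm is held back by its sear, with nothing touching the press (value of joint hammer above 1.18 rad and contact force between the fingers and handle below 0.2 N and contact force between each of the arm, the fingers and press below 0.2 N), for 0.2 s.
2. the ferruled handle lies home in both cradles, centred, ferrule to the left, keeper closed over it, let go, with the hammer still held back (all of step 1 and x of handle in the frame of cradle between -0.004 and 0.004 m and y of handle in the frame of cradle between -0.015 and 0.015 m and z of handle in the frame of cradle between -0.003 and 0.003 m and angle between the y axis of handle and the y axis of cradle, either way round below 0.06 rad and y of ferrule in the frame of cradle above 0.03 m and value of joint keeper below 0.06 rad), for 0.2 s.
3. the trigger is pressed with the fingers while the handle lies home (x of handle in the frame of cradle between -0.004 and 0.004 m and y of handle in the frame of cradle between -0.015 and 0.015 m and z of handle in the frame of cradle between -0.003 and 0.003 m and angle between the y axis of handle and the y axis of cradle, either way round below 0.06 rad and y of ferrule in the frame of cradle above 0.03 m and value of joint keeper below 0.06 rad and value of joint trigger above 0.07 rad and contact force between the fingers and press above 0.5 N).
At the end, for the whole second after the job is handed in: Hammer fallen, stamp resting on the handle (joint 0.04 to 0.13); handle let go, at rest and home in both cradles (within 4 mm in x, 3 mm in z, 15 mm in y, 0.06 rad), ferrule on the +y side, keeper closed (under 0.06), trigger back (under 0.04), robot off the press (value of joint hammer between 0.04 and 0.13 rad and x of handle in the frame of cradle between -0.004 and 0.004 m and y of handle in the frame of cradle between -0.015 and 0.015 m and z of handle in the frame of cradle between -0.003 and 0.003 m and angle between the y axis of handle and the y axis of cradle, either way round below 0.06 rad and y of ferrule in the frame of cradle above 0.03 m and value of joint keeper below 0.06 rad and contact force between the fingers and handle below 0.2 N and contact force between each of the arm, the fingers and press below 0.2 N and value of joint trigger below 0.04 rad and linear speed of handle below 0.02 m/s); the robot touches nothing.
It fails at once if another handle in the rack is moved by more than 20 mm (distance of any of dowel, pear from where it was at the start of the episode above 0.02 m).
It fails at once if a bottle, jar, tool or other thing on the bench is moved by more than 30 mm (distance of any of glue, dye, mallet, tin, brush from where it was at the start of the episode above 0.03 m).
It also fails if it takes over 72 s, if anything falls off the work surface, if the arm or the gripper's body presses on something with over 40 N, if the wrist force passes 120 N, or if a joint passes its speed limit or range.

ROBOT

A 7-joint arm with a two-finger parallel gripper is mounted at the origin on the work surface. World frame = base frame: x ahead of the robot, y to its left, z up, the work surface at z = 0. Lengths are in m, angles in rad, forces in N, time in s.
With the tool pointing down it reaches from about 0.4 to 0.85 m from the base axis. Payload 4.5 kg.
Tool frame: the origin (TCP) lies between the finger pads; the fingertips stand 17 mm ahead of it and the grasp point (between the pads) lies 2 mm behind it; z points along the fingers, y is the line along which they close (so a half turn about z gives the same grasp; the last joint's range is limited). The gripper opens to 88 mm and grips with 3 to 60 N. Pads are 18 mm wide; open, the fingers measure 123 mm over their backs; the gripper's body (75 mm by 187 mm) begins 45 mm behind the grasp point.
Start: joints at [1.141, 0.689, -0.195, 1.565, 0.157, 0.902, -0.215], TCP at [0.28, -0.559, 0.256] pointing down, gripper open.
Joint ranges: [-3.01, 3.01], [-0.46, 2.08], [-1.47, 1.51], [0.13, 2.56], [-1, 4.14], [0.04, 2.09], [-2.66, 2.66]. Speed limits (rad/s): [2.57, 2.57, 3.14, 3.14, 3.14, 3.14, 3.14].

INTERFACE

Orientations are given as a unit quaternion [w, x, y, z].
In Python, from bench import r, gripper_to, telemetry, imaging, finish_job gives the robot as it stands. Calls block until the motion is done:
- r.move_ptp(position, orientation): joint-space move of the TCP to a pose.
- r.move_straight(position, ori=None, v=0.15, contact_N=None): straight line of the TCP; ori=None keeps the orientation; v is the mean speed in m/s. With contact_N (N) it stops when the force on the tool has changed by that much, and returns True; else False.
- r.movej(angles): joint-space move.
- gripper_to(opening): opening from 0.0 (shut) to 1.0 (fully open); the grip force is fixed at half the most; returns when the fingers have stopped.
- r.hold(seconds).
- r.ik(position, orientation): joint angles nearest the present ones, or None.
- telemetry.observe(): the state.
- imaging.camera(name): name is "side" or "top" or "wrist"; returns (picture, depth): 384x512x3 uint8, red, green, blue; 384x512 float32, m along the optical axis (not along the pixel's ray), 0 where there is no reading.
- imaging.camera_params(name): a dict with "K" (3x3 intrinsics, pixels), "eye" and "rotation" of the camera in the world; the wrist camera has in their place "tool_from_camera" (4x4, takes a point from camera to tool coordinates, whose origin is the TCP and whose axes are the flange's). Camera axes: x right, y up, looking along -z (the intrinsics and any distortion apply to the point x, -y, -z); pixel columns grow to the right and rows downward; lengths in m; the calibration is good to about 2 mm. A picture is of the moment at which its call begins: read the wrist's pose just before it. camera_params takes no time and is no camera call.
A pose or a line that the arm cannot do raises r.PlanningError and nothing moves.
- finish_job(): hands the job in; it is judged then, once.
The state is a dict: "clock": time; "joints": joint angles; "dq": joint speeds; "effort": joint torques, N m; "ee_pos": TCP position; "tool_rot": TCP orientation; "contact_force": force on the tool from outside, world axes, zero at the start; "ft_torque": the same for the moment, N m; "width": opening from 0.0 (shut) to 1.0 (fully open); "grasp_force": force on a finger pad.
Only numpy, scipy, OpenCV 4.12 (cv2) and the standard library are available. Lean on these libraries where they do the work, as an engineer would, in place of code of your own. Each camera call takes 0.05 s, during which the arm holds its last target. There are 200 camera calls.

## Working session

There is one attempt and no reset: what is moved stays moved. The work goes in short steps, each a Python script; the robot and the scene stay as the last script left them, time stands still between calls to the robot, and variables do not carry over. Pictures are saved under pics/ and viewed, at most 10 in all, crops included, and the job is handed in when it is done.

```bash
ls; mkdir -p pics; python3 - <<'E'
from bench import r, telemetry, imaging
import cv2, numpy as np
for n in ("top","side"):
    im,d=imaging.camera(n); cv2.imwrite(f"pics/{n}0.png",im[:,:,::-1]); np.savez(f"{n}0.npz",im=im,d=d)
    p=imaging.camera_params(n); print(n,{k:np.round(v,4).tolist() if not isinstance(v,str) else v for k,v in p.items()})
s=telemetry.observe(); print(s)
E
```

```text
pics
top {'K': [[402.5125, 0.0, 254.178], [0.0, 402.5125, 185.2409], [0.0, 0.0, 1.0]], 'eye': [0.4464, 0.0837, 1.06], 'rotation': [0.7103, 0.0678, -0.0518, -0.6987]}
side {'K': [[428.0589, 0.0, 257.4439], [0.0, 428.0589, 189.16], [0.0, 0.0, 1.0]], 'eye': [0.0989, 0.6621, 0.982], 'rotation': [-0.3346, -0.1175, 0.3309, 0.8745]}
{'clock': 0.1, 'joints': array([ 1.14082901,  0.68988006, -0.19450014,  1.56625233,  0.1572529 ,
        0.90250627, -0.21510038]), 'dq': array([ 0.00015617, -0.0014957 , -0.00215646, -0.00196169,  0.00153103,
        0.00047806, -0.00023886]), 'effort': array([-4.05275801e-03, -5.28495705e+01, -1.27242275e+00, -1.53837347e+01,
       -5.27627289e-02,  1.98766116e-03,  3.48454228e-05]), 'ee_pos': array([ 0.27929134, -0.55851009,  0.25499894]), 'tool_rot': array([-7.95559446e-04,  9.73231126e-01,  2.29827077e-01, -2.39823864e-04]), 'contact_force': array([ 0.10415297,  0.87839161, -0.76682132]), 'ft_torque': array([0.0125031 , 0.04848418, 0.01972047]), 'grasp_force': 0.0, 'width': 1.0005414297270128}
```

View pics/top0.png

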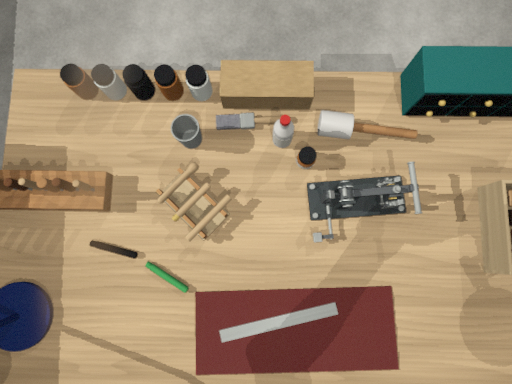

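View pics/side0.png

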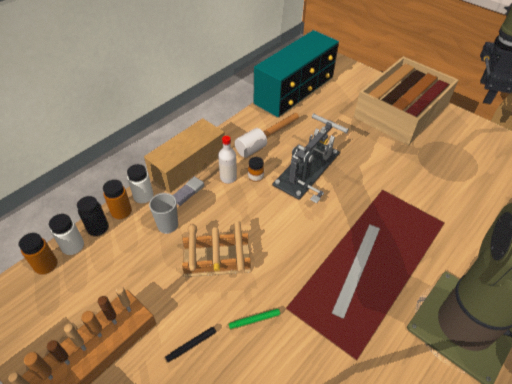

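The top view shows the press at about (355,198), T-bar at (415,188), trigger pad at (320,237) and rack at (195,202). The side view shows a yellow ferrule near (215,266). Next I zoom in and measure.

```bash
cat > h.py <<'E'
import numpy as np, cv2
from scipy.spatial.transform import Rotation as R
def q2R(q): return R.from_quat(np.roll(q,-1)).as_matrix()
def R2q(M): return np.roll(R.from_matrix(M).as_quat(),1)
def ray(p,u,v):
    K=p["K"]; d=np.array([(u-K[0,2])/K[0,0],-(v-K[1,2])/K[1,1],-1.]); return q2R(p["rotation"])@d
def plane(p,u,v,z):
    d=ray(p,u,v); e=np.array(p["eye"]); return e+d*(z-e[2])/d[2]
def cloud(p,d):
    K=p["K"]; v,u=np.mgrid[:d.shape[0],:d.shape[1]]
    P=np.stack([(u-K[0,2])/K[0,0]*d,-(v-K[1,2])/K[1,1]*d,-d],-1)
    return P@q2R(p["rotation"]).T+np.array(p["eye"])
def proj(p,X):
    c=q2R(p["rotation"]).T@(np.asarray(X)-p["eye"]); K=p["K"]
    return K[0,0]*c[0]/-c[2]+K[0,2], -K[1,1]*c[1]/-c[2]+K[1,2]
E
python3 - <<'E'
from h import *
from bench import imaging
t=np.load("top0.npz"); s=np.load("side0.npz")
a=cv2.resize(t["im"][150:250,150:250],(400,400),interpolation=cv2.INTER_CUBIC)
b=cv2.resize(t["im"][150:250,300:430],(520,400),interpolation=cv2.INTER_CUBIC)
c=cv2.resize(s["im"][210:285,170:260],(400,333),interpolation=cv2.INTER_CUBIC)
cv2.imwrite("pics/z1.png",np.hstack([a,np.vstack([c,np.zeros((67,400,3),np.uint8)])])[:,:,::-1])
cv2.imwrite("pics/z2.png",b[:,:,::-1])
p=imaging.camera_params("top"); C=cloud(p,t["d"])
for n,(u,v) in dict(tb1=(413,166),tb2=(418,208),pad=(319,237),base=(330,205),h1=(178,182),h2=(190,202),h3=(208,217)).items(): print(n,C[v,u].round(4))
# handle-level pixels within rack
E
```

```text
tb1 [ 0.6597 -0.2707  0.1151]
tb2 [ 0.5589 -0.2762  0.1185]
pad [ 0.4916 -0.0574  0.0333]
base [0.4464 0.0837 1.06  ]
h1 [0.6234 0.3022 0.0558]
h2 [0.5723 0.2689 0.0581]
h3 [0.5352 0.2219 0.0592]
```

View pics/z1.png

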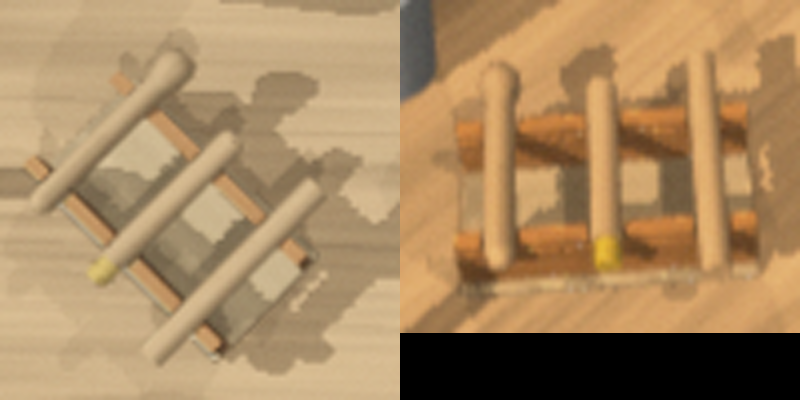

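View pics/z2.png

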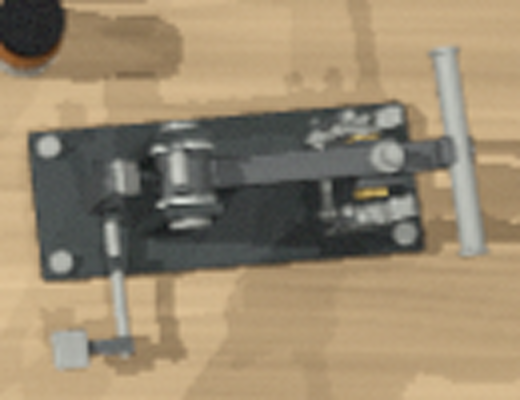

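The middle handle has the ferrule (zoom (102,270), top pixel (175.5,217.5)), at the low-x, high-y end. The zoomed press has base corners (30,131), (402,102), (423,248) and (42,280), T-bar (443,48) to (474,253), and pad centre (70,350).

```bash
python3 - <<'E'
from h import *
from bench import imaging, r
t=np.load("top0.npz"); s=np.load("side0.npz")
p=imaging.camera_params("top"); ps=imaging.camera_params("side")
g=lambda x,y,ox=300,oy=150:(ox+(x+.5)/4-.5,oy+(y+.5)/4-.5)
cor=np.array([plane(p,*g(*q),0.012)[:2] for q in [(30,131),(402,102),(423,248),(42,280)]])
print("corners",cor.round(4).tolist()); 
ideal=np.array([(.08,-.05),(-.17,-.05),(-.17,.05),(.08,.05)])
def fit(A,B):
    a=A.mean(0);b=B.mean(0);U,S,V=np.linalg.svd((A-a).T@(B-b)); 
    M=(V.T@np.diag([1,np.linalg.det(V.T@U.T)])@U.T); return M,b-M@a
def rep(n,A,B):
    M,o=fit(A,B); print(n,"yaw",np.arctan2(M[1,0],M[0,0]).round(4),"o",o.round(4),"res",(A@M.T+o-B).round(4).tolist())
rep("base",ideal,cor)
tb=np.array([plane(p,*g(*q),0.112)[:2] for q in [(443,48),(474,253)]]); pad=plane(p,*g(70,350),0.034)[:2]
print("tbar",tb.round(4).tolist(),np.linalg.norm(tb[0]-tb[1]),"pad",pad.round(4))
A=np.vstack([ideal,[(-.16,-.06),(-.16,.06),(.07,.095)]]); rep("all",A,np.vstack([cor,tb,pad]))
# depth-based from both views
for n,P,D in(("top",p,t["d"]),("side",ps,s["d"])):
    C=cloud(P,D)
    m=(C[...,2]>.10)&(C[...,2]<.125)&(np.abs(C[...,0]-.605)<.09)&(np.abs(C[...,1]+.27)<.03)
    X=C[m]; (c,sz,a)=cv2.minAreaRect(X[:,:2].astype(np.float32)); print(n,"tbar rect",np.round(c,4),np.round(sz,4),round(a,2),m.sum(),X[:,2].max())
    m=(C[...,2]>.027)&(C[...,2]<.04)&(np.abs(C[...,0]-.492)<.025)&(np.abs(C[...,1]+.057)<.025)
    X=C[m]; (c,sz,a)=cv2.minAreaRect(X[:,:2].astype(np.float32)); print(n,"pad rect",np.round(c,4),np.round(sz,4),round(a,2),m.sum(),np.median(X[:,2]))
    m=(C[...,2]>.051)&(C[...,2]<.075)&(np.abs(C[...,0]-.575)<.12)&(np.abs(C[...,1]-.265)<.12)
    nl,L,st,_=cv2.connectedComponentsWithStats(m.astype(np.uint8))
    for i in range(1,nl):
        if st[i,4]<40: continue
        X=C[L==i]; (c,sz,a)=cv2.minAreaRect(X[:,:2].astype(np.float32)); d=np.linalg.svd(X[:,:2]-X[:,:2].mean(0),full_matrices=False)[2][0]
        print(n,"rod",np.round(c,4),np.round(sz,4),"dir",np.round(np.degrees(np.arctan2(d[1],d[0])),2),st[i,4])
    hsv=cv2.cvtColor((t if n=="top" else s)["im"],cv2.COLOR_RGB2HSV)
    m=(hsv[...,0]>22)&(hsv[...,0]<34)&(hsv[...,1]>120)&(np.abs(C[...,0]-.53)<.06)&(np.abs(C[...,1]-.29)<.08)
    v,u=np.nonzero(m); print(n,"ferr",m.sum(),plane(P,u.mean(),v.mean(),.052).round(4) if m.sum() else "")
hx=[plane(p,*g(*q,150,150),.049)[:2].round(4) for q in[(98,278),(232,140)]]; print("handle ends top",hx)
E
```

```text
corners [[0.635, -0.0303], [0.658, -0.2746], [0.5617, -0.284], [0.5369, -0.0377]]
base yaw 1.6663 o [ 0.5936 -0.1119] res [[0.0007, 0.0029], [0.0016, -0.0017], [-0.0016, -0.0018], [-0.0007, 0.0007]]
tbar [[0.6711, -0.2661], [0.5482, -0.2784]] 0.12345986802758482 pad [ 0.4911 -0.0525]
all yaw 1.6695 o [ 0.5935 -0.1123] res [[0.0003, 0.0025], [0.002, -0.002], [-0.0012, -0.0024], [-0.0011, 0.0], [-0.0021, 0.0005], [0.0013, 0.0009], [0.0009, 0.0005]]
top tbar rect [ 0.6068 -0.2604] [0.123  0.0412] 5.7 430 0.12212706690361586
top pad rect [ 0.4904 -0.0616] [0.0226 0.0391] 1.01 103 0.03353362012426708
top rod [0.6202 0.3009] [0.042  0.1353] dir 136.36 397
top rod [0.5749 0.2687] [0.0269 0.1245] dir 138.08 323
top rod [0.5343 0.2215] [0.0217 0.1496] dir 137.37 414
top ferr 0 
side tbar rect [ 0.6058 -0.2612] [0.1258 0.0412] 6.3 212 0.12325518554099979
side pad rect [ 0.4905 -0.0615] [0.0237 0.0398] 5.48 61 0.033200681610694005
side rod [0.5331 0.2209] [0.0197 0.1516] dir 137.0 324
side rod [0.6225 0.3061] [0.023  0.1371] dir 137.38 314
side rod [0.5715 0.2679] [0.0181 0.1247] dir 137.25 260
side ferr 0 
handle ends top [array([0.5293, 0.3088]), array([0.6189, 0.2274])]
```

```bash
cat >> h.py <<'E'
YAW=1.6685; O=np.array([.5936,-.1120,0.])
RP=R.from_euler("z",YAW).as_matrix()
def W(x,y,z): return O+RP@np.array([x,y,z])
def Q(lean=0):   # tool x = -press y, leaning back towards the T-bar side
    c,s=np.cos(lean),np.sin(lean)
    return R2q(RP@np.array([[0,-1,0],[-c,0,-s],[s,0,-c]]).T)
def bar(h): # pivot swing, press x,z
    return -.16*np.cos(h)+.012*np.sin(h), .1+.16*np.sin(h)+.012*np.cos(h)
HY=np.radians(137.3); HC=np.array([.5725,.2682,.049]); HD=np.array([np.cos(HY),np.sin(HY),0]); HO=HC-HD*.001
QH=R2q(np.array([-HD,[-HD[1],HD[0],0],[0,0,-1]]).T) # tool x=-handle y
def lean_tcp(dx,dz,lean,y=0.): # TCP so that the grasp point sits dx,dz from seat
    return W(-.118+dx+.002*np.sin(lean), y, .068+dz-.002*np.cos(lean))
E
python3 - <<'E'
from h import *
from bench import *
print(np.linalg.det(q2R(QH)), q2R(QH).round(2).tolist())
f=lambda n,p,q:print(n,np.round(p,3),None if (j:=r.ik(p,q)) is None else np.round(j,2))
for h in(0,.7,1.36): b=bar(h); f(h,W(b[0],.036,b[1]+.003),Q())
f("rack",HO-[0,0,.002],QH); f("rackup",HO+[0,0,.12],QH)
for l in(45,50,55):
  for d in((0,0),(0,.035),(-.1,.12)): f((l,d),lean_tcp(*d,np.radians(l)),Q(np.radians(l)))
f("trig",W(.07,.095,.034+.017),Q())
x,z=bar(0)
r.move_ptp(W(x,.036,z+.10),Q()); gripper_to(.4)
r.move_straight(W(x,.036,z+.003),v=.1,contact_N=8)
s=telemetry.observe(); print(s["clock"],s["ee_pos"],W(x,.036,z+.003),s["contact_force"])
im,d=imaging.camera("wrist"); cv2.imwrite("pics/w1.png",im[:,:,::-1])
gripper_to(0); s=telemetry.observe(); print(s["clock"],s["width"],s["grasp_force"],s["contact_force"],s["ee_pos"])
E
```

```text
1.0000000000000002 [[0.73, -0.68, 0.0], [-0.68, -0.73, -0.0], [0.0, 0.0, -1.0]]
0 [ 0.573 -0.275  0.115] [ 0.39  0.88 -0.04  1.64  0.05  0.62 -1.14]
0.7 [ 0.569 -0.23   0.215] [ 0.33  0.72 -0.04  1.65  0.04  0.78 -1.2 ]
1.36 [ 0.56  -0.137  0.262] [ 0.19  0.61 -0.05  1.71  0.04  0.82 -1.35]
rack [0.573 0.268 0.047] [-0.7   1.02  0.37  1.68 -0.62  0.56 -2.28]
rackup [0.573 0.268 0.169] [-0.71  0.84  0.38  1.64 -0.41  0.75 -2.46]
(45, (0, 0)) [ 0.605 -0.228  0.067] [ 0.68  1.24 -0.31  1.15 -0.34  1.28 -0.78]
(45, (0, 0.035)) [ 0.605 -0.228  0.102] [ 0.68  1.19 -0.3   1.16 -0.36  1.31 -0.79]
(45, (-0.1, 0.12)) [ 0.615 -0.328  0.187] [ 0.72  1.2  -0.23  0.81 -0.38  1.67 -0.83]
(50, (0, 0)) [ 0.605 -0.228  0.067] [ 0.7   1.28 -0.31  1.09 -0.39  1.37 -0.76]
(50, (0, 0.035)) [ 0.605 -0.228  0.102] [ 0.69  1.23 -0.3   1.1  -0.41  1.4  -0.77]
(50, (-0.1, 0.12)) [ 0.615 -0.327  0.187] [ 0.73  1.25 -0.24  0.73 -0.42  1.76 -0.84]
(55, (0, 0)) [ 0.605 -0.228  0.067] [ 0.71  1.33 -0.31  1.02 -0.43  1.46 -0.74]
(55, (0, 0.035)) [ 0.605 -0.228  0.102] [ 0.7   1.28 -0.3   1.04 -0.45  1.48 -0.76]
(55, (-0.1, 0.12)) [ 0.615 -0.327  0.187] [ 0.74  1.3  -0.25  0.65 -0.46  1.85 -0.86]
trig [ 0.492 -0.052  0.051] [ 0.01  0.89  0.    2.09 -0.02  0.16 -1.44]
3.625 [ 0.57389423 -0.27498159  0.11567216] [ 0.57337942 -0.27474867  0.115     ] [-0.43451196 -0.24557916 -0.11829779]
4.1417 0.14915243424186253 30.00194549560547 [ 1.06370704 -5.11613601 -0.89169307] [ 0.57380805 -0.27713077  0.11548414]
```

View pics/w1.png

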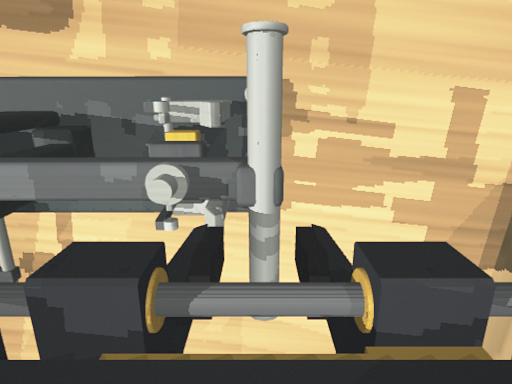

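The wrist view shows the T-bar cleanly between the fingers (column 265), clear of the forks. Closing pulled the tool 2.2 mm towards -y, so I shift the press estimate by that. Now the arc.

```bash
sed -i 's/^YAW=.*/YAW=1.6685; O=np.array([.5938,-.1142,0.])/' h.py
python3 - <<'E'
from h import *
from bench import *
for h in list(np.linspace(0,1.34,12)[1:])+[1.25]:
    x,z=bar(h); r.move_straight(W(x,.036,z+.003),v=.1); s=telemetry.observe()
    print(round(h,2),round(s["clock"],2),s["contact_force"].round(1),((s["ee_pos"]-W(x,.036,z+.003))*1e3).round(1),round(s["width"],3))
E
```

```text
0.12 4.48 [ 2.  -3.6 -5.9] [ 0.3 -0.5 -0.2] 0.146
0.24 4.83 [ 2.9 -5.1 -6.2] [ 0.3 -1.  -0.2] 0.148
0.37 5.17 [ 3.3 -5.7 -4.7] [ 0.4 -1.6 -0.2] 0.151
0.49 5.51 [ 2.6 -8.  -3.8] [ 0.4 -2.4  0.1] 0.149
0.61 5.85 [ 2.4 -9.  -1.3] [ 0.5 -3.3  0.4] 0.148
0.73 6.19 [  2.5 -10.1   0.2] [ 0.6 -4.4  0.9] 0.149
0.85 6.53 [  1.6 -12.8   3.8] [ 0.7 -5.6  1.5] 0.151
0.97 6.88 [  0.5 -13.5   6.9] [ 0.8 -7.   2.4] 0.144
1.1 7.22 [ -1.2 -15.   14.6] [ 1.  -7.6  3.2] 0.146
1.22 7.56 [ -2.  -13.6  18.8] [ 1.  -6.9  3.7] 0.142
1.34 7.9 [ -3.9 -11.5  22.5] [ 0.9 -5.6  4. ] 0.144
1.25 8.19 [-5.2 -3.4 27. ] [ 0.7 -2.   4. ] 0.144
```

```bash
python3 - <<'E'
from h import *
from bench import *
for h in (1.3,1.36,1.40,1.33,1.25,1.22):
    x,z=bar(h); r.move_straight(W(x,.036,z+.008),v=.06); r.hold(.1); s=telemetry.observe()
    print(round(h,2),round(s["clock"],2),s["contact_force"].round(1),((s["ee_pos"]-W(x,.036,z+.008))*1e3).round(1))
E
```

```text
1.3 8.62 [ 2.4 -5.5 -1.5] [ 0.5 -1.7 -0.2]
1.36 9.03 [ 2.9 -6.  -0. ] [ 0.6 -2.3  0.1]
1.4 9.38 [ 1.8 -7.4  2.9] [ 0.6 -2.6  0.4]
1.33 9.82 [ 2.1 -6.   4.2] [ 0.5 -1.5  0.3]
1.25 10.28 [ 0.9 -2.8  5.4] [0.3 0.5 0.3]
1.22 10.63 [-1.4  2.5 10.1] [0.1 2.8 0.7]
```

At 1.22 the y force has reversed, so the sear is holding. I return to a neutral position, open and back off upward, then look.

```bash
python3 - <<'E'
from h import *
from bench import *
x,z=bar(1.24); r.move_straight(W(x,.036,z+.006),v=.06)
gripper_to(.5); s=telemetry.observe(); print(s["clock"],s["contact_force"],s["ee_pos"])
r.move_straight(W(x,.036,z+.10),v=.15); r.hold(.25)
s=telemetry.observe(); print(s["clock"],s["contact_force"])
# over to the rack
r.move_ptp(HO+[0,0,.13],QH); gripper_to(.4)
s=telemetry.observe(); im,d=imaging.camera("wrist"); T=imaging.camera_params("wrist")["tool_from_camera"]; print(s["clock"],s["ee_pos"],HO)
np.savez("w2.npz",im=im,d=d,ee=s["ee_pos"],q=s["tool_rot"],T=T,K=imaging.camera_params("wrist")["K"])
b,_=imaging.camera("top"); np.savez("top1.npz",im=b,d=_)
cv2.imwrite("pics/w2.png",np.vstack([im,cv2.resize(b[150:258,300:444],(512,384))[:210]])[:,:,::-1])
E
```

```text
11.5 [0.06552365 0.02238175 0.07017395] [ 0.56181969 -0.15802543  0.26100181]
12.525 [-0.45212086 -0.93414156 -0.51309068]
14.55 [0.57348505 0.26701766 0.17916723] [0.57323491 0.26752184 0.049     ]
```

View pics/w2.png

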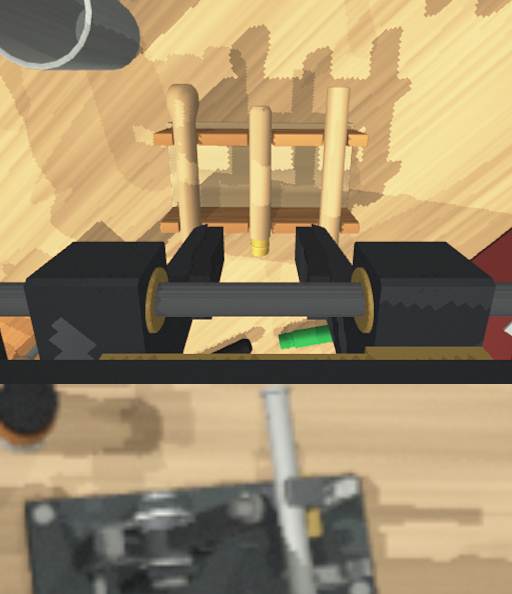

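The hammer stays up (T-bar now over the base in the top crop), and the wrist view has the ferruled rod centred: ends at (260,107) and (260,255). I locate it from there and grasp.

```bash
python3 - <<'E'
from h import *
from bench import *
w=np.load("w2.npz"); K=w["K"]; T=w["T"]; Rt=q2R(w["q"])
def wp(u,v,z):
    d=np.array([(u-K[0,2])/K[0,0],-(v-K[1,2])/K[1,1],-1.]); d=Rt@(T[:3,:3]@d); e=w["ee"]+Rt@T[:3,3]; return e+d*(z-e[2])/d[2]
f=wp(260,256,.049); b=wp(260.5,106,.049); D=f-b; print(f.round(4),b.round(4),np.linalg.norm(D),np.degrees(np.arctan2(D[1],D[0])))
print("lateral off",np.dot((f+b)/2-HO,[-HD[1],HD[0],0]),"along",np.dot((f+b)/2-HO,HD))
r.move_straight(HO-[0,0,.002],v=.12,contact_N=10)
s=telemetry.observe(); print(s["clock"],s["ee_pos"],s["contact_force"])
gripper_to(0); s=telemetry.observe(); print(s["width"],s["grasp_force"],s["contact_force"].round(1),s["ee_pos"],s["clock"])
E
```

```text
[0.524  0.3124 0.049 ] [0.6193 0.224  0.049 ] 0.12994401684133342 137.15567024456215
lateral off 0.0005935709589892735 along 0.0016130153793961217
15.9 [0.57386479 0.26763942 0.04782005] [-0.09765466  0.03729604  0.52942817]
0.18705014129926556 29.562342166900635 [-0.6 -0.1  3.1] [0.57346109 0.26766276 0.04747829] 16.3167
```

```bash
python3 - <<'E'
from h import *
from bench import *
L=np.radians(50)
r.move_straight(HO+[0,0,.12],v=.2)
r.move_ptp([.42,0.03,.33],Q()); r.move_ptp([.50,-.40,.28],Q())
r.move_ptp(lean_tcp(-.11,.12,L),Q(L))
s=telemetry.observe(); print(s["clock"],s["width"],s["contact_force"].round(1),s["ee_pos"]-lean_tcp(-.11,.12,L))
c=r.move_straight(lean_tcp(0,.040,L),v=.1,contact_N=8); r.hold(.2)
s=telemetry.observe(); print(c,s["clock"],s["width"],s["contact_force"].round(1),(RP.T@(s["ee_pos"]-lean_tcp(0,.04,L))*1e3).round(2))
im,d=imaging.camera("wrist"); b,_=imaging.camera("side")
cv2.imwrite("pics/w3.png",np.vstack([im[:330],cv2.resize(b[110:210,265:365],(512,512))[:260]])[:,:,::-1])
E
```

```text
20.7667 0.1862467309866082 [ 0.1 -0.4  0.2] [0.00092177 0.0007453  0.00081249]
False 22.475 0.18786873429389409 [-0.2  0.2  0.5] [-0.45  0.03  0.08]
```

View pics/w3.png

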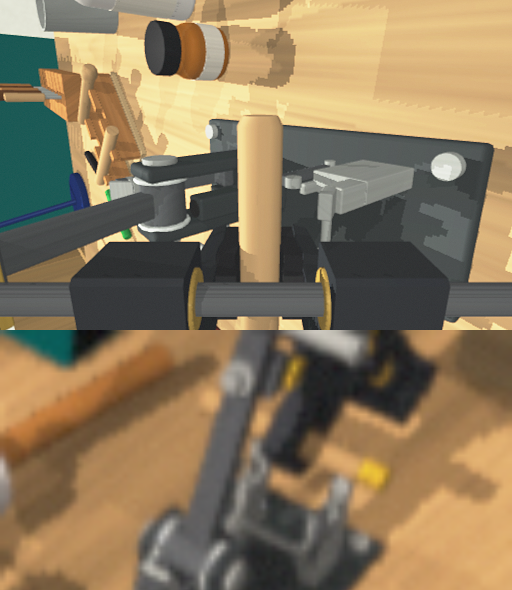

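The handle is held above the forks (wrist column 260) with the ferrule on the robot's side, which is press +y. Nothing is touching. I push down in small steps.

```bash
python3 - <<'E'
from h import *
from bench import *
L=np.radians(50)
for dz in (.025,.018,.014,.011,.008,.005,.002,0,-.002):
    r.move_straight(lean_tcp(0.0005,dz,L),v=.04); r.hold(.05); s=telemetry.observe()
    e=RP.T@(s["ee_pos"]-lean_tcp(0,0,L))*1e3
    print(dz,round(s["clock"],2),(RP.T@s["contact_force"]).round(1),e.round(1),round(s["width"],3),flush=True)
    if np.linalg.norm(s["contact_force"])>35: break
E
```

```text
0.025 23.15 [-0.4  0.2  0.7] [ 0.5 -0.  24.9] 0.188
0.018 23.52 [-2.7 -0.   0.4] [-0.3  0.2 17.8] 0.186
0.014 23.82 [-2.5 -0.1 -1.6] [ 0.2  0.2 13.5] 0.19
0.011 24.12 [-3.2  0.  -2.1] [ 0.5  0.2 10.5] 0.191
0.008 24.43 [-2.6  0.2 -2.4] [0.6 0.2 7.6] 0.187
0.005 24.73 [-2.3 -0.8 -2.7] [0.6 0.1 4.6] 0.189
0.002 25.02 [-1.2  0.4 -3.7] [0.8 0.1 1.7] 0.189
0 25.32 [-0.1  1.   0.4] [ 1.  -0.1  0.4] 0.19
-0.002 25.62 [-1.7  2.2  7.8] [ 1.  -0.2  0.3] 0.185
```

The handle bottomed out at +0.3 mm with the keeper snapped over it. I release and back off along the tool axis.

```bash
python3 - <<'E'
from h import *
from bench import *
L=np.radians(50)
r.move_straight(lean_tcp(.0005,0,L),v=.04); gripper_to(.36)
s=telemetry.observe(); print(s["clock"],s["width"],s["contact_force"].round(1))
c=r.move_straight(lean_tcp(-.11*np.sin(L),.11*np.cos(L),L),v=.1,contact_N=6); r.hold(.3)
s=telemetry.observe(); print(c,s["clock"],s["contact_force"].round(1))
r.move_straight(s["ee_pos"]+RP@[-.05,0,.08],v=.2)
im,d=imaging.camera("wrist"); b,_=imaging.camera("side"); t,_=imaging.camera("top")
z=lambda a:cv2.resize(a,(400,400),interpolation=cv2.INTER_CUBIC)
cv2.imwrite("pics/w4.png",np.hstack([z(im[100:300,150:350]),z(b[110:210,265:365])])[:,:,::-1])
print(telemetry.observe()["clock"])
E
```

```text
26.2917 0.3603155631251028 [0.2 0.2 0.3]
False 27.8417 [ 0.4  0.1 -0.3]
28.6083
```

View pics/w4.png

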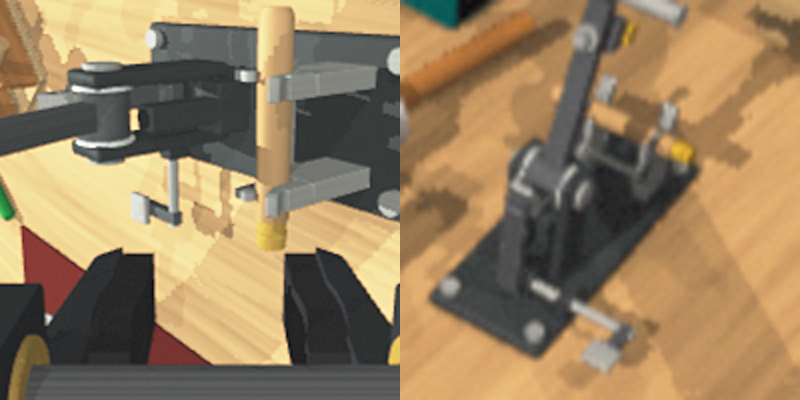

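The handle lies across both forks with the ferrule at the robot's side and the hammer still up. Next is the trigger, going round on the robot's side.

```bash
python3 - <<'E'
from h import *
from bench import *
r.move_ptp([.45,-.38,.30],Q()); gripper_to(0); r.move_ptp([.42,-.06,.25],Q()); r.move_ptp(W(.071,.097,.034+.017+.05),Q())
c=r.move_straight(W(.071,.097,.034+.017+.003),v=.1,contact_N=5); print(c)
for dz in (-.002,-.005,-.007,-.009):
    r.move_straight(W(.071,.097,.051+dz),v=.03); s=telemetry.observe()
    print(dz,round(s["clock"],2),s["contact_force"].round(1),((s["ee_pos"][2]-.051)*1e3).round(1),flush=True)
    if s["contact_force"][2]>30: break
r.hold(.1)
r.move_straight(W(.071,.097,.12),v=.1); r.move_ptp([.42,-.02,.28],Q()); r.hold(.5)
b,_=imaging.camera("side"); t,_=imaging.camera("top")
z=lambda a:cv2.resize(a,(400,400),interpolation=cv2.INTER_CUBIC)
cv2.imwrite("pics/w5.png",np.hstack([z(t[140:260,300:420]),z(b[110:210,265:365])])[:,:,::-1])
s=telemetry.observe();print(s["clock"],s["contact_force"].round(1))
E
```

```text
False
-0.002 33.12 [-0.1  2.   5.4] -1.0
-0.005 33.37 [0.8 3.9 5.3] -4.5
-0.007 33.62 [0.3 3.3 7.7] -6.5
-0.009 33.87 [-2.2  4.2 22.1] -7.2
36.2417 [-0.4 -1.   0.2]
```

View pics/w5.png

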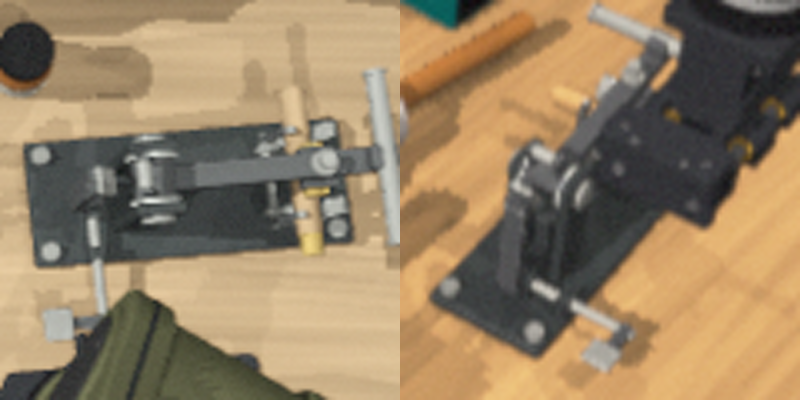

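The hammer is down on the handle, which is seated across both cradles with its ferrule at (312,245) on the +y side. The pad is back up and the robot is clear. I hand the job in.

```bash
python3 -c "
from bench import *
print(finish_job())"
```

```text
the job is handed in; nothing more can be done
None
```

I cocked the press, seated the ferruled handle with its ferrule to the left, tripped the hammer onto it and handed the job in at about 36 s; the last pictures show it in place, but no verdict came back.

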